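# Snap the disc carrier shut and hold it up level

### The arm

A 6-joint arm with a two-finger parallel gripper is mounted at the origin on a cart in front of the work surface, level with it; the furniture and walls round the work are solid. World frame = base frame: x ahead of the robot, y to its left, z up, the work surface at z = 0. Lengths are in mm, angles in degrees, forces in N, time in s.
With the tool pointing down it reaches from about 300 to 750 mm from the base axis. Payload 8.5 kg.
Tool frame: the origin (TCP) lies midway between the tips of the shut fingers; the grasp point (between the pads) lies 19 mm behind it; z points along the fingers, y is the line along which they close (so a half turn about z gives the same grasp; the last joint's range is limited). The gripper opens to 88 mm and grips with 3 to 60 N. Pads are 18 mm wide; open, the fingers measure 123 mm over their backs; the gripper's body (75 mm by 187 mm) begins 45 mm behind the grasp point.
Start: joints at [61.633, 21.807, 74.336, -0, 83.858, -12.336], TCP at [151.881, 528.595, 214.248] pointing down, gripper open.
Joint ranges: [-178.18, 178.18], [-50.72, 133.34], [12.68, 142.11], [-81.47, 261.47], [9.98, 163.14], [-165.26, 165.26]. Speed limits (degrees/s): [136.94, 136.94, 180, 180, 180, 180].

### API

Orientations are given as [roll, pitch, yaw] about the fixed x, y, z axes, in that order (R = Rz(yaw) Ry(pitch) Rx(roll)).
In Python, from bench import arm gives the robot as it stands. The module is installed in compiled form; this text tells all that it offers.
- The arm moves only by the tool drive_tool, never from a script. Its argument "increments" is a list of rows, each a list of 7 numbers: the shift along the tool's x, y, z normalised to -1 to 1, where 1 is 1 m, then the turn, a rotation vector about the tool's x, y, z normalised to -1 to 1, where 1 is 0.1 rad, then the closure, from 0 (fully open) to 1 (shut). In form: [[dx, dy, dz, wx, wy, wz, hand], ...]. A call has 1 to 5 rows; each row shifts and turns the commanded pose from where the row before left it, along the tool's axes as they then stand; what a row does not reach is not made up. A row lasts 1/12 s, in which the tool goes at most 41.7 mm and 7.16 degrees, less where a joint would pass 70% of its speed; a pose out of reach is approached as far as the arm can. A call with a number of a shift or a turn outside -1 to 1 is refused whole. A call with a gripper value outside its range is refused whole. The fingers move at their own pace and stop on an object; "squeeze" is the grip in N (left out, the last holds). Time passes only in rows, so rows that do not move let the fingers close. It gives the time, the measured TCP pose, the force, the opening and the grip force at its end, in the units of the state.
- arm.get_obs(): the state, without advancing time (a new reading comes with each control period).
- arm.snapshot(name): name is "side" or "top" or "wrist"; returns a dict with "image" (400x640x3 uint8, red, green, blue), "intrinsics" (3x3 intrinsics, pixels), "dist" ([k1, k2, p1, p2, k3] as OpenCV has them; the pictures are not rectified), "R" (3x3) and "t" (3): a world point X has camera coordinates R X + t; the wrist camera has in their place "tool_from_camera" (4x4, takes a point from camera to tool coordinates, whose origin is the TCP and whose axes are the flange's). Camera axes: x right, y down, z forward; pixel columns grow to the right and rows downward; lengths in mm; the calibration is good to about 2 mm. A picture is of the moment at which its call begins: read the wrist's pose just before it. There is no depth.
- arm.job_done(): hands the job in; it is judged then, once.
The state is a dict: "clock": time; "q": joint angles; "joint_vel": joint speeds; "joint_efforts": joint torques, N m; "tool_pos": TCP position; "tcp_rot": TCP orientation; "ft_force": force on the tool from outside, world axes, zero at the start; "moment": the same for the moment, N m; "gripper_width": finger opening in mm; "grasp_force": force on a finger pad.
Only numpy, scipy, OpenCV 4.12 (cv2) and the standard library are available. Lean on these libraries where they do the work, as an engineer would, in place of code of your own. Each camera call takes 0.05 s, during which the arm holds its last target. There are 200 camera calls.

### The job

Two filled test discs sit in the two-well carrier. Without lifting the carrier, press both of its hinged covers down until the catches click and they stay fully shut; then take the carrier by its black handle, lift it straight up about 12 cm off the worktop, keeping it level all the way, and finish while still holding it there, level and still - do not put it down or let go. Leave everything else on the worktop where it is.

Things in the scene. Friction and masses are not known exactly. Their poses are not given: they have to be found in the camera images.
- carrier: Loose disc carrier, about 0.5 kg with discs: a white block (grey base shell) 92 (x) x 172 (y) x 26 mm on 4 mm rubber feet, with a round well at each end of its y length, a hinged cover over each and a black bridge handle between them. Origin: centre of the underside of the feet; x points to the hinge side (away from the robot), y along the length (to the left), z up. Block top at z = 30 mm, top of the shut covers at z = 34.5 mm, thumb ribs to 35.6 mm.
- handle (a point): Centre of the handle's grip bar, 69 mm above the carrier's origin. The bar runs along the carrier's x: 84 mm long, 14 mm wide (y), 18 mm tall (z 60 to 78 mm), flat-sided, on a post at each end (60 mm free between the posts; 25 mm free below the bar down to the spine). The carrier's centre of mass lies roughly below this point.
- cover_left (a joint): Angle of the cover on the carrier's +y side, rad: 0 fully shut, growing as it opens upward; starts part open and stays where it is left (stiff hinge, well under 1 N at the edge). Pressed down, it meets a sprung ball catch in the front wall at about 0.11 rad, needs about 7 N on the thumb ribs to pass it at about 0.05 rad, then snaps to 0 and is held there. Not pressed through, it stays ajar.
- cover_left_pad (a point): Centre of the ribbed thumb area on the left cover's upper face, where it is pressed. In the cover's frame (as shut) 80 mm in front (-x) of the hinge axis and 2.5 mm above it. Cover plate 72 mm wide (y), 4 mm thick, its front tab ending 100 mm from the hinge axis.
- cover_left_hinge (a point): Middle of the left cover's hinge axis, which runs along the carrier's y: at x +44, y +46, z 32 mm of the carrier.
- cover_right (a joint): Angle of the cover on the carrier's -y side, same as cover_left.
- cover_right_pad (a point): Centre of the thumb area of the right cover, as on the left one.
- cover_right_hinge (a point): Middle of the right cover's hinge axis: at x +44, y -46, z 32 mm of the carrier.
- well_left (a point): Centre of the left well's floor (52 mm wide, 13 mm deep), on the carrier at y +46, z 17 mm.
- well_right (a point): Centre of the right well's floor (44 mm wide, 13 mm deep), on the carrier at y -46, z 17 mm.
- disc_large: Black test disc, 49 mm across, 12 mm thick, lying in the left well. Origin: centre of its underside.
- disc_small: Black test disc, 40 mm across, 12 mm thick, lying in the right well. Origin: centre of its underside.
- syringe: Dosing syringe, 115 mm long, 13 mm high, lying to the right of the carrier, to be left alone. Origin: centre of its underside.
- dish: Clear sample dish, 48 mm across, 17 mm high, to the left of the carrier, to be left alone. Origin: centre of its underside.
- jar: White screw-top reagent jar, 66 mm across, 125 mm high, behind the carrier, to be left alone. Origin: centre of its underside.
- beaker: Tinted beaker, 75 mm across, 116 mm high, behind and left, to be left alone. Origin: centre of its underside.
- pouch: Foil pouch, 56 x 53 x 25 mm, on the right, to be left alone. Origin: centre of its underside.

How it is judged:
By the outcome, as a careful person would: the job done as asked, in the order asked, and still so for the second after the job is handed in, while the arm keeps its last pose, push and grip.
It also fails if it takes over 54 s, if anything falls off the work surface, if the arm or the gripper's body presses on something with over 40 N, if the wrist force passes 120 N, or if a joint passes its speed limit or range.

## Working session

There is one attempt and no reset: what is moved stays moved. The work goes in short steps, Python scripts to look and compute and a tool call to move; the robot and the scene stay as the last step left them, time stands still between calls to the robot, and variables do not carry over. Pictures are saved under pics/ and viewed, at most 10 in all, crops included, and the job is handed in when it is done.

Besides the shell and the picture viewer there is one more tool, called after "Call:" by a JSON object that holds its "name" and its "arguments", one argument or row to a line. drive_tool: Moves the arm, as the interface text tells. Its arguments: {"type":"object","properties":{"increments":{"type":"array","items":{"type":"array","items":{"type":"number","minimum":-1,"maximum":1}}},"squeeze":{"type":"number"}},"required":["increments"]}

```bash
mkdir -p pics; python3 - <<'E'
from bench import arm
import cv2,numpy as np
o=arm.get_obs();print(o)
for n in("top","side"):
    s=arm.snapshot(n);cv2.imwrite(f"pics/{n}0.png",s["image"][:,:,::-1]);print(n,s["intrinsics"],s["dist"],s["R"],s["t"])
E
```

```text
{'clock': 0.0, 'q': array([ 6.16329744e+01,  2.18408057e+01,  7.43822759e+01,  2.37011818e-04,
        8.38586475e+01, -1.23338019e+01]), 'joint_vel': array([ 0.04751689,  0.05494035, -0.08698365,  0.02820712, -0.00423937,
       -0.03280748]), 'joint_efforts': array([ 4.55240397e-04, -4.37928414e+01, -2.24559331e+01,  7.14400643e-02,
        3.52790218e-02, -1.28419842e-04]), 'tool_pos': array([151.74303408, 528.3387469 , 213.65411093]), 'tcp_rot': array([-1.79920207e+02, -1.76880782e-02,  1.63966738e+02]), 'ft_force': array([ 0.36611473, -0.13336773,  0.21401051]), 'moment': array([ 0.01196956, -0.00728256,  0.01024124]), 'grasp_force': 0.0, 'gripper_width': 87.95416627118468}
top [[457.88169484   0.         318.929814  ]
 [  0.         457.88169484 191.51766884]
 [  0.           0.           1.        ]] [-0.03489921  0.          0.          0.          0.        ] [[ 0.01631787 -0.99949132  0.02740129]
 [-0.98617993 -0.02060738 -0.16439127]
 [ 0.16487231 -0.02434009 -0.98601454]] [ -93.7416579   653.09647717 1008.317776  ]
side [[468.45348787   0.         326.81993632]
 [  0.         468.45348787 197.52036222]
 [  0.           0.           1.        ]] [-0.11055232  0.          0.          0.          0.        ] [[-0.99779926  0.06529255 -0.01155474]
 [ 0.04007387  0.45497644 -0.88960133]
 [-0.0528272  -0.88810659 -0.45659169]] [ 635.79649732   54.58612656 1379.15367236]
```

View pics/top0.png

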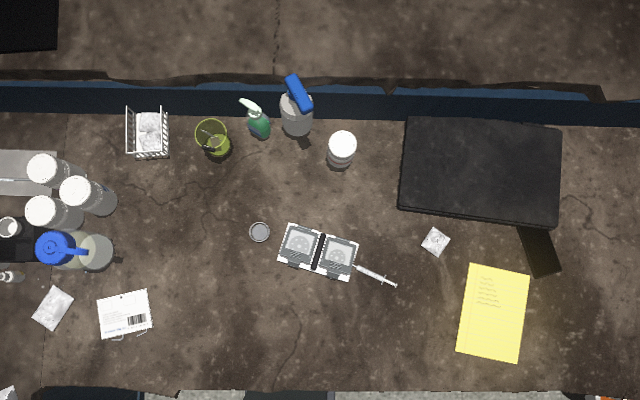

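View pics/side0.png

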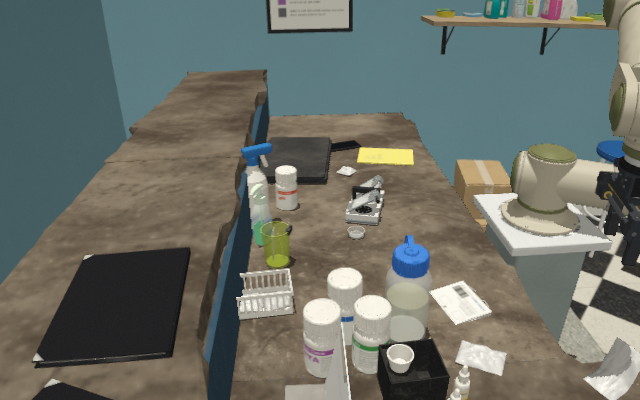

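The top view shows the carrier at about (318,251), with its handle near (321,252). The syringe is just to its right at (375,275), the dish at (259,232), and the jar at (342,148). Next I'll zoom in on the carrier.

```bash
cat > h.py <<'E'
import numpy as np,cv2
from bench import arm
from scipy.spatial.transform import Rotation as Ro
def cam(s,o=None):
    if "R" in s: return s["R"],np.array(s["t"]).ravel()
    T=np.eye(4);T[:3,:3]=Ro.from_euler("xyz",o["tcp_rot"],degrees=True).as_matrix();T[:3,3]=o["tool_pos"]
    M=np.linalg.inv(T@s["tool_from_camera"]);return M[:3,:3],M[:3,3]
def unproj(s,px,z,o=None):
    R,t=cam(s,o)
    p=cv2.undistortPoints(np.array(px,float).reshape(-1,1,2),s["intrinsics"],np.array(s["dist"]))[:,0]
    z=np.broadcast_to(z,len(p));c=-R.T@t
    d=np.c_[p,np.ones(len(p))]@R
    return c+d*((z-c[2])/d[:,2])[:,None]
def proj(s,X,o=None):
    R,t=cam(s,o)
    return cv2.projectPoints(np.array(X,float),cv2.Rodrigues(R)[0],t,s["intrinsics"],np.array(s["dist"]))[0][:,0]
E
python3 - <<'E'
from h import *
s=arm.snapshot("top")
print(unproj(s,[(321,252),(318,251),(259,232),(375,275)],[69,30,10,10]).round(1))
im=s["image"][205:305,240:410,::-1]
cv2.imwrite("pics/c1.png",cv2.resize(im,None,fx=4.5,fy=4.5,interpolation=cv2.INTER_CUBIC))
E
```

```text
[[ 514.9  -88.1   69. ]
 [ 518.4  -82.3   30. ]
 [ 561.6   58.5   10. ]
 [ 465.1 -218.5   10. ]]
```

View pics/c1.png

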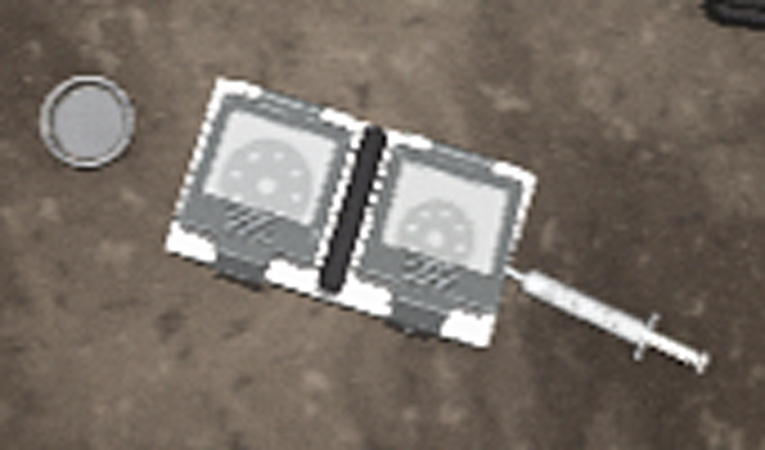

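The crop shows block corners at (220,80), (535,180), (490,347) and (168,250). The handle ends are at (375,128) and (332,290). The syringe tip comes close to, or touches, the right end at (510,270).

```bash
python3 - <<'E'
from h import *
from scipy.optimize import least_squares
s=arm.snapshot("top")
px=np.array([(220,80),(535,180),(490,347),(168,250),(375,128),(332,290)])/4.5+[240,205]-.4
L=np.array([(46,86,30),(46,-86,30),(-46,-86,30),(-46,86,30),(42,0,78),(-42,0,78)],float)
def W(p,L=L):
    return Ro.from_euler("z",p[2]).apply(L)+[p[0],p[1],0]
r=least_squares(lambda p:(proj(s,W(p))-px).ravel(),[515,-85,-.2])
print(r.x,np.degrees(r.x[2]),r.fun.round(2))
for a in(0,.2,.4,.6):
  l=[(44-80*np.cos(a)+2.5*np.sin(a)*-1*-1,y,32+80*np.sin(a)+2.5*np.cos(a)) for y in(46,-46)]
  print(a,((proj(s,W(r.x,np.array(l)))-[240,205])*4.5).round(0).tolist(),W(r.x,np.array(l)).round(0).tolist())
E
```

```text
[ 5.16262001e+02 -8.22236196e+01 -2.74445490e-01] -15.724568273097706 [ 0.01  0.06  0.25 -0.99 -0.62  0.18 -0.22  0.16  0.92  0.08 -0.34  0.46]
0 [[245.0, 253.0], [417.0, 305.0]] [[494.0, -28.0, 34.0], [469.0, -117.0, 34.0]]
0.2 [[245.0, 248.0], [420.0, 301.0]] [[496.0, -29.0, 50.0], [471.0, -117.0, 50.0]]
0.4 [[248.0, 238.0], [424.0, 291.0]] [[501.0, -30.0, 65.0], [476.0, -119.0, 65.0]]
0.6 [[252.0, 221.0], [431.0, 275.0]] [[509.0, -32.0, 79.0], [484.0, -121.0, 79.0]]
```

Call:
{"name": "drive_tool", "arguments": {
  "increments": [
    [-0.0265,-0.0263,0,0,0,0,0],
    [-0.0265,-0.0263,0,0,0,0,0],
    [-0.0265,-0.0263,0,0,0,0,0],
    [-0.0265,-0.0263,0,0,0,0,0],
    [-0.0265,-0.0263,0,0,0,0,0]
  ]
}}

```text
clock: 0.62
tool_pos: [243.2, 364.0, 214.2]
tcp_rot: [-180.0, 0.0, 164.0]
ft_force: [-0.5, -0.8, -0.1]
gripper_width: 88.0
grasp_force: 0.0
```

Call:
{"name": "drive_tool", "arguments": {
  "increments": [
    [-0.0265,-0.0263,0,0,0,0,0],
    [-0.0265,-0.0263,0,0,0,0,0],
    [-0.0265,-0.0263,0,0,0,0,0],
    [-0.0265,-0.0263,0,0,0,0,0],
    [-0.0265,-0.0263,0,0,0,0,0]
  ]
}}

```text
clock: 1.03
tool_pos: [334.3, 201.0, 214.3]
tcp_rot: [180.0, 0.0, 164.0]
ft_force: [0.3, -0.0, 0.2]
gripper_width: 88.0
grasp_force: 0.0
```

Call:
{"name": "drive_tool", "arguments": {
  "increments": [
    [-0.0265,-0.0263,0,0,0,0,0],
    [-0.0265,-0.0263,0,0,0,0,0],
    [-0.0265,-0.0263,0,0,0,0,0],
    [-0.0265,-0.0263,0,0,0,0,0],
    [-0.0265,-0.0263,0,0,0,0,0]
  ]
}}

```text
clock: 1.45
tool_pos: [425.4, 37.8, 214.3]
tcp_rot: [180.0, 0.0, 163.9]
ft_force: [-0.2, -0.4, -0.9]
gripper_width: 88.1
grasp_force: 0.0
```

Call:
{"name": "drive_tool", "arguments": {
  "increments": [
    [-0.0265,-0.0263,0,0,0,0,0],
    [-0.0265,-0.0263,0,0,0,0,0],
    [-0.0265,-0.0263,0,0,0,0,0],
    [0,0,0,0,0,0,0],
    [0,0,0,0,0,0,0]
  ]
}}

```text
clock: 1.87
tool_pos: [479.8, -59.3, 213.6]
tcp_rot: [180.0, -0.1, 163.8]
ft_force: [0.6, 0.5, 1.0]
gripper_width: 88.1
grasp_force: 0.0
```

```bash
python3 - <<'E'
from h import *
o=arm.get_obs();print(o["clock"],o["tool_pos"],o["tcp_rot"],o["q"],o["ft_force"])
s=arm.snapshot("wrist");cv2.imwrite("pics/w1.png",s["image"][:,:,::-1]);print(s["tool_from_camera"])
L=np.array([(0,0,69),(46,86,30),(46,-86,30),(-46,-86,30),(-46,86,30)],float)
print(proj(s,Ro.from_euler("z",-.2744).apply(L)+[516.3,-82.2,0],o).round())
import pickle;pickle.dump((s,o),open("w1.pkl","wb"))
E
```

```text
1.8667 [479.8139022  -59.32404309 213.63217459] [ 1.79988730e+02 -7.10906091e-02  1.63820881e+02] [-2.11170534e+01  1.51851559e+01  8.44463626e+01  5.18114931e-03
  8.04402784e+01 -9.49387909e+01] [0.58460052 0.52367927 0.99913309]
[[ 7.53476401e-04 -9.54520645e-01 -2.98143876e-01  7.86201143e+01]
 [ 9.99999677e-01  8.02620148e-04 -4.24001447e-05  5.24503791e-01]
 [ 2.79768096e-04 -2.98143748e-01  9.54520941e-01 -1.70630881e+02]
 [ 0.00000000e+00  0.00000000e+00  0.00000000e+00  1.00000000e+00]]
[[304. 220.]
 [381. 245.]
 [231. 246.]
 [224. 167.]
 [385. 166.]]
```

View pics/w1.png

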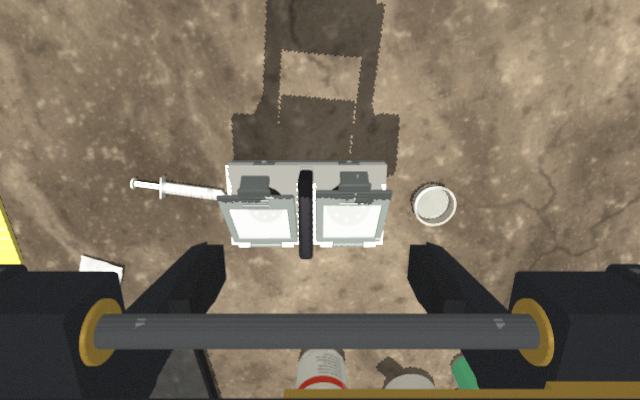

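The wrist view shows block corners at front (228,163) and (387,163), and back (232,245) and (384,244). The handle top runs from (305,172) to (306,257). The tab tips are at about (255,178) on the right cover and (354,173) on the left.

```bash
python3 - <<'E'
from h import *
import pickle
from scipy.optimize import least_squares
s,o=pickle.load(open("w1.pkl","rb"))
px=np.array([(384,244),(232,245),(228,163),(387,163),(306,257),(305,172)],float)
L=np.array([(46,86,30),(46,-86,30),(-46,-86,30),(-46,86,30),(42,0,78),(-42,0,78)],float)
W=lambda p,L=L:Ro.from_euler("z",p[2]).apply(L)+[p[0],p[1],0]
r=least_squares(lambda p:(proj(s,W(p),o)-px).ravel(),[515,-85,-.2])
print(r.x,np.degrees(r.x[2]),r.fun.round(1))
for a in(.3,.4,.5,.6,.7):
  l=[(44-100*np.cos(a),y,32+100*np.sin(a)) for y in(46,-46)]
  print(a,proj(s,W(r.x,np.array(l)),o).round(0).tolist())
im=s["image"][140:270,210:400,::-1];cv2.imwrite("pics/w1c.png",cv2.resize(im,None,fx=4,fy=4,interpolation=2))
E
```

```text
[ 5.12936761e+02 -7.84726256e+01 -2.79323256e-01] -16.00404368522761 [-0.9 -2.4  0.5 -3.1 -2.  -0.5  1.  -0.9  0.6  1.1  0.7  4.6]
0.3 [[354.0, 163.0], [259.0, 163.0]]
0.4 [[355.0, 168.0], [257.0, 169.0]]
0.5 [[355.0, 175.0], [256.0, 175.0]]
0.6 [[356.0, 183.0], [254.0, 183.0]]
0.7 [[357.0, 192.0], [253.0, 192.0]]
```

View pics/w1c.png

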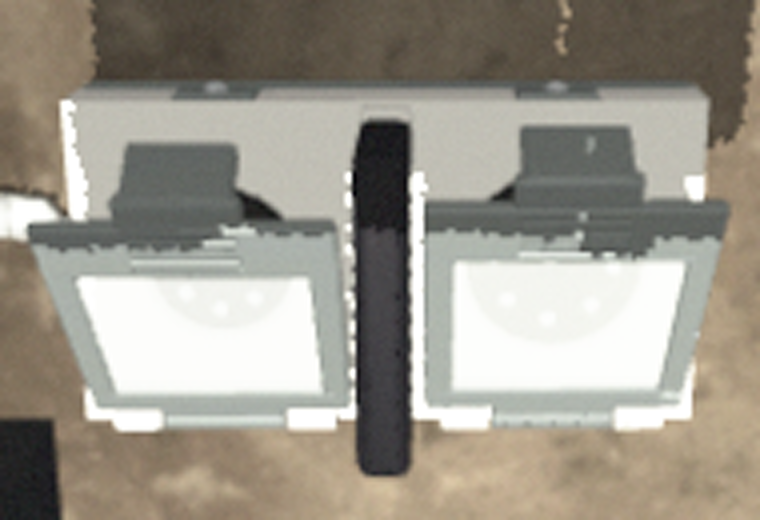

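```bash
python3 - <<'E'
from h import *
import pickle
from scipy.optimize import least_squares
s,o=pickle.load(open("w1.pkl","rb"))
px=np.array([(690,415),(88,415),(75,95),(708,98),(384,472)])/4+[210,140]-.4
L=np.array([(46,86,30),(46,-86,30),(-46,-86,30),(-46,86,30),(42,0,78)],float)
W=lambda p,L=L:Ro.from_euler("z",p[2]).apply(L)+[p[0],p[1],0]
r=least_squares(lambda p:(proj(s,W(p),o)-px).ravel(),[515,-85,-.2])
print(r.x,np.degrees(r.x[2]),r.fun.round(1))
P=W(r.x,np.array([(-36,46,36),(-36,-46,36),(0,0,69)]));print(P)
R=Ro.from_euler("xyz",o["tcp_rot"],degrees=True)
print(R.inv().apply(P-o["tool_pos"]).round(1))
E
```

```text
[ 5.14088063e+02 -7.91383334e+01 -2.87806716e-01] -16.490110145698388 [ 0.3 -0.1  0.4 -1.  -2.3 -0.3  1.3 -0.1  0.4  1.7]
[[ 492.62588071  -24.81177695   36.        ]
 [ 466.5116956  -113.02770146   36.        ]
 [ 514.08806296  -79.13833337   69.        ]]
[[ -2.9  36.7 177.6]
 [ -2.4 -55.3 177.6]
 [-38.6  -9.5 144.6]]
```

Call:
{"name": "drive_tool", "arguments": {
  "increments": [
    [-0.003,0.019,0,0,0,0,1],
    [0,0.018,0,0,0,0,1],
    [0,0,0.03,0,0,0,1],
    [0,0,0.03,0,0,0,1],
    [0,0,0.025,0,0,0,1]
  ],
  "squeeze": 10
}}

```text
clock: 2.33
tool_pos: [491.6, -21.4, 128.2]
tcp_rot: [180.0, -0.0, 164.1]
ft_force: [0.5, 0.2, -0.3]
gripper_width: 57.0
grasp_force: 0.0
```

Call:
{"name": "drive_tool", "arguments": {
  "increments": [
    [0,0,0,0,0,0,1],
    [0,0,0,0,0,0,1],
    [0,0,0,0,0,0,1],
    [0,0,0,0,0,0,1],
    [0,0,0,0,0,0,1]
  ]
}}

```text
clock: 2.75
tool_pos: [493.2, -23.4, 130.7]
tcp_rot: [-180.0, 0.2, 164.0]
ft_force: [0.4, 0.3, -0.4]
gripper_width: 23.6
grasp_force: 0.0
```

Call:
{"name": "drive_tool", "arguments": {
  "increments": [
    [0,0,0.01,0,0,0,1],
    [0,0,0.01,0,0,0,1],
    [0,0,0.01,0,0,0,1],
    [0,0,0.005,0,0,0,1],
    [0,0,0,0,0,0,1]
  ]
}}

```text
clock: 3.17
tool_pos: [492.5, -23.4, 94.0]
tcp_rot: [-180.0, -0.0, 164.0]
ft_force: [-1.0, 0.0, -0.4]
gripper_width: 0.3
grasp_force: 0.0
```

Fingers are shut, so I'll press the left cover down slowly.

Call:
{"name": "drive_tool", "arguments": {
  "increments": [
    [0,0,0.007,0,0,0,1],
    [0,0,0.007,0,0,0,1],
    [0,0,0.007,0,0,0,1],
    [0,0,0.007,0,0,0,1],
    [0,0,0.007,0,0,0,1]
  ]
}}

```text
clock: 3.58
tool_pos: [492.6, -23.4, 58.5]
tcp_rot: [180.0, -0.0, 164.0]
ft_force: [0.5, 0.0, 0.1]
gripper_width: 0.4
grasp_force: 0.1
```

Call:
{"name": "drive_tool", "arguments": {
  "increments": [
    [0,0,0.004,0,0,0,1],
    [0,0,0.004,0,0,0,1],
    [0,0,0.003,0,0,0,1],
    [0,0,0.002,0,0,0,1],
    [0,0,0,0,0,0,1]
  ]
}}

```text
clock: 4.0
tool_pos: [492.6, -23.4, 46.0]
tcp_rot: [180.0, -0.0, 164.0]
ft_force: [0.4, 0.8, 0.7]
gripper_width: 0.8
grasp_force: 0.0
```

Call:
{"name": "drive_tool", "arguments": {
  "increments": [
    [0,0,0.002,0,0,0,1],
    [0,0,0.002,0,0,0,1],
    [0,0,0.001,0,0,0,1],
    [0,0,0.001,0,0,0,1],
    [0,0,0,0,0,0,1]
  ]
}}

```text
clock: 4.42
tool_pos: [492.7, -23.4, 40.1]
tcp_rot: [180.0, -0.0, 164.0]
ft_force: [-0.5, 0.3, -0.3]
gripper_width: 0.2
grasp_force: 0.0
```

Call:
{"name": "drive_tool", "arguments": {
  "increments": [
    [0,0,0.001,0,0,0,1],
    [0,0,0.001,0,0,0,1],
    [0,0,0.001,0,0,0,1],
    [0,0,0,0,0,0,1]
  ]
}}

```text
clock: 4.75
tool_pos: [492.6, -23.4, 37.1]
tcp_rot: [180.0, -0.0, 164.0]
ft_force: [-0.7, -0.2, 0.8]
gripper_width: 0.0
grasp_force: 0.0
```

Call:
{"name": "drive_tool", "arguments": {
  "increments": [
    [0,0,0.001,0,0,0,1],
    [0,0,0.001,0,0,0,1],
    [0,0,0,0,0,0,1]
  ]
}}

```text
clock: 5.0
tool_pos: [492.6, -23.4, 35.1]
tcp_rot: [-180.0, -0.0, 164.0]
ft_force: [-0.1, 1.1, -0.1]
gripper_width: 0.5
grasp_force: 0.0
```

Call:
{"name": "drive_tool", "arguments": {
  "increments": [
    [0,0,0.001,0,0,0,1],
    [0,0,0,0,0,0,1]
  ]
}}

```text
clock: 5.17
tool_pos: [492.6, -23.4, 34.1]
tcp_rot: [180.0, -0.0, 164.0]
ft_force: [0.8, 0.4, 0.5]
gripper_width: 0.1
grasp_force: 0.0
```

```bash
python3 - <<'E'
from h import *
s=arm.snapshot("wrist");t=arm.snapshot("top");d=arm.snapshot("side")
a=cv2.resize(s["image"][90:330,180:460],(560,480))
b=cv2.resize(d["image"][160:240,320:410],None,fx=2.6,fy=3,interpolation=2)
b2=cv2.resize(t["image"][215:290,265:370],(234,240),interpolation=2)
cv2.imwrite("pics/p2.png",np.hstack([a,np.vstack([b,b2])])[:,:,::-1])
E
```

```text
(no output)
```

View pics/p2.png

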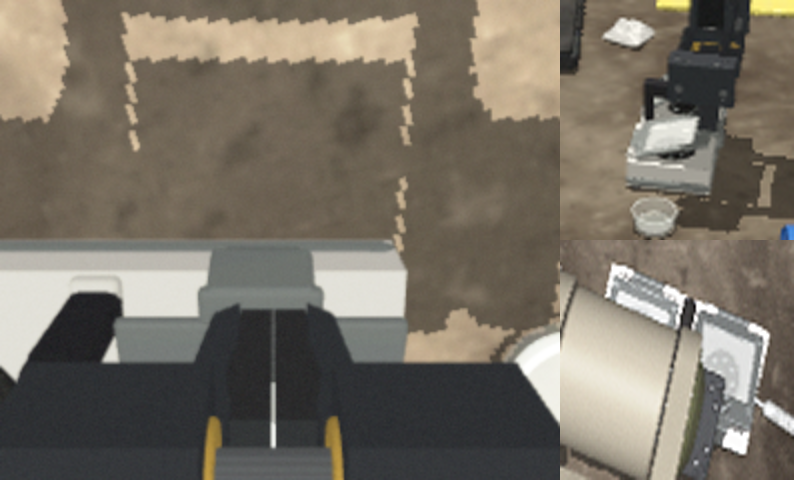

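The left cover is nearly down in the view. I'll check it against projections for several angles.

```bash
python3 - <<'E'
from h import *
o=arm.get_obs();s=arm.snapshot("wrist");print(o["ft_force"],o["tool_pos"])
W=lambda L:Ro.from_euler("z",np.radians(-16.2)).apply(L)+[514.3,-79.3,0]
f=lambda L:((proj(s,W(np.array(L,float)),o)-[180,90])*2).round().tolist()
print("corner",f([(-46,86,30),(-46,0,30)]),"tcp",((proj(s,[o["tool_pos"]],o)-[180,90])*2).round())
for a in(0,.05,.1,.2,.3,.4):
  print(a,f([(44-r*np.cos(a)+h*np.sin(a),46,32+r*np.sin(a)+h*np.cos(a)) for r,h in((100,2.5),(90,2.5),(80,2.5))]))
E
```

```text
[0.22047233 0.81703052 0.26946028] [492.72431869 -23.38104443  34.25912926]
corner [[409.0, 267.0], [99.0, 266.0]] tcp [[270. 305.]]
0 [[264.0, 238.0], [264.0, 273.0], [264.0, 307.0]]
0.05 [[264.0, 245.0], [264.0, 280.0], [264.0, 314.0]]
0.1 [[264.0, 254.0], [264.0, 289.0], [264.0, 322.0]]
0.2 [[263.0, 275.0], [264.0, 309.0], [264.0, 341.0]]
0.3 [[263.0, 302.0], [263.0, 334.0], [263.0, 364.0]]
0.4 [[262.0, 336.0], [263.0, 365.0], [263.0, 391.0]]
```

Call:
{"name": "drive_tool", "arguments": {
  "increments": [
    [0,0,-0.015,0,0,0,1],
    [0,0,-0.02,0,0,0,1],
    [0,0,-0.03,0,0,0,1],
    [0.02,0,-0.03,0,0,0,1],
    [0.02,0,0,0,0,0,1]
  ]
}}

```text
clock: 5.78
tool_pos: [456.3, -13.0, 133.6]
tcp_rot: [-180.0, 0.5, 164.0]
ft_force: [-0.6, -0.2, 0.6]
gripper_width: 0.4
grasp_force: 0.0
```

Call:
{"name": "drive_tool", "arguments": {
  "increments": [
    [0.02,0,0,0,0,0,1],
    [0.02,0,0,0,0,0,1],
    [0,0,0,0,0,0,1]
  ]
}}

```text
clock: 6.03
tool_pos: [412.8, -0.2, 129.3]
tcp_rot: [180.0, -0.1, 164.0]
ft_force: [-0.4, -0.2, -0.2]
gripper_width: 0.3
grasp_force: 0.0
```

```bash
python3 - <<'E'
from h import *
import pickle
o=arm.get_obs();s=arm.snapshot("wrist");t=arm.snapshot("top");d=arm.snapshot("side");print(o["tool_pos"],o["tcp_rot"])
pickle.dump((s,o,t,d),open("w2.pkl","wb"))
W=lambda L:Ro.from_euler("z",np.radians(-16.2)).apply(L)+[514.3,-79.3,0]
c=proj(s,W(np.array([(0,0,40.)])),o)[0].astype(int);print(c)
y0=max(0,c[1]-90);x0=max(0,c[0]-130)
a=cv2.resize(s["image"][y0:y0+180,x0:x0+260],(780,540)[:2]);print(x0,y0)
cv2.imwrite("pics/p3.png",a[:,:,::-1])
b=cv2.resize(d["image"][160:240,320:410],None,fx=6,fy=6,interpolation=2)
cv2.imwrite("pics/p3s.png",b[:,:,::-1])
E
```

```text
[ 4.12841579e+02 -1.86804164e-01  1.29347040e+02] [ 1.79997802e+02 -1.04346385e-01  1.63999620e+02]
[262 321]
132 231
```

View pics/p3.png

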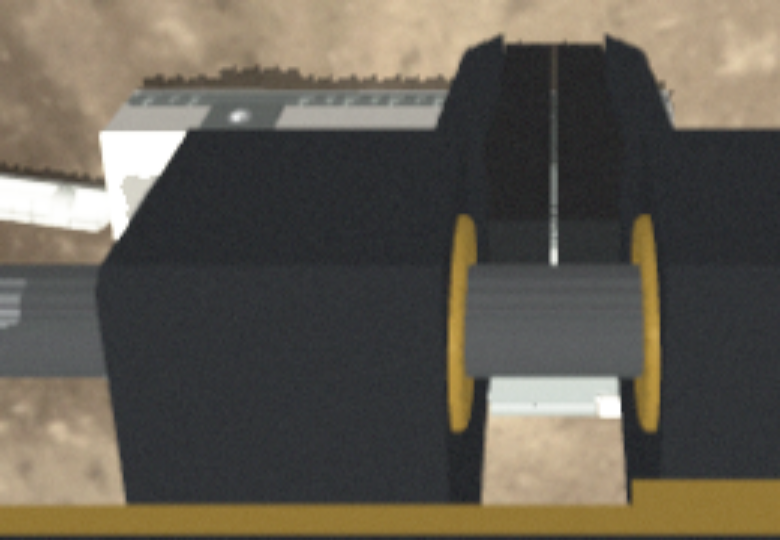

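Call:
{"name": "drive_tool", "arguments": {
  "increments": [
    [-0.02,0,-0.02,0,0,0,1],
    [-0.02,-0.01,-0.02,0,0,0,1],
    [-0.02,-0.01,-0.02,0,0,0,1],
    [-0.01,-0.01,-0.02,0,0,0,1],
    [0,0,0,0,0,0,1]
  ]
}}

```text
clock: 6.6
tool_pos: [478.3, -52.2, 212.1]
tcp_rot: [-179.9, 0.4, 163.9]
ft_force: [-1.0, -0.3, -0.3]
gripper_width: 0.3
grasp_force: 0.0
```

```bash
python3 - <<'E'
from h import *
import pickle
o=arm.get_obs();s=arm.snapshot("wrist");t=arm.snapshot("top");d=arm.snapshot("side");print(o["tool_pos"],o["tcp_rot"])
pickle.dump((s,o,t,d),open("w2.pkl","wb"))
W=lambda L:Ro.from_euler("z",np.radians(-16.2)).apply(L)+[514.3,-79.3,0]
c=proj(s,W(np.array([(0,0,40.)])),o)[0].astype(int)
y0=max(0,c[1]-70);x0=max(0,c[0]-95);print(x0,y0)
a=cv2.resize(s["image"][y0:y0+130,x0:x0+190],(570,390),interpolation=2)
b=cv2.resize(d["image"][170:235,335:391],(224,260),interpolation=2)
a=np.hstack([a,np.zeros((390,230,3),np.uint8)]);a[:260,574:798]=b
cv2.imwrite("pics/p4.png",a[:,:,::-1])
E
```

```text
[478.34076234 -52.15324527 212.13676497] [-179.94880531    0.39214755  163.87805695]
205 139
```

View pics/p4.png

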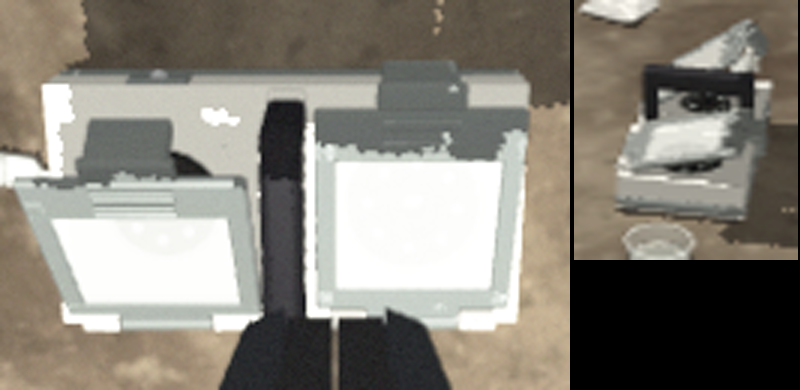

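The left cover is nearly shut, with its tab tip at crop (422,62) and ribs at (422,135). The right cover is still open, with ribs at (135,203). Next I'll work out the angles.

```bash
python3 - <<'E'
from h import *
import pickle
from scipy.optimize import least_squares
s,o,t,d=pickle.load(open("w2.pkl","rb"))
px=np.array([(66,318),(522,320),(528,83),(45,80)])/3+[205,139]-.4
L=np.array([(46,-86,30),(46,86,30),(-46,86,30),(-46,-86,30)],float)
W=lambda p,L:Ro.from_euler("z",p[2]).apply(L)+[p[0],p[1],0]
r=least_squares(lambda p:(proj(s,W(p,L),o)-px).ravel(),[515,-85,-.2])
print(r.x,np.degrees(r.x[2]),r.fun.round(1))
for p in(r.x,[516.3,-82.2,-.2744]):
 for a in(0,.05,.1,.15,.2,.3,.4,.5,.6):
  q=[(44-R*np.cos(a)+h*np.sin(a),y,32+R*np.sin(a)+h*np.cos(a)) for y in(46,-46) for R,h in((100,2.5),(80,2.5))]
  print(a,((proj(s,W(p,np.array(q)),o)-[205,139])*3).round().tolist())
im=d["image"]
for a in(0,.1,.2,.3):
  q=[(44-R*np.cos(a),y,32+R*np.sin(a)+2) for y in(82,10) for R in(0,88)]
  print(a,((proj(d,W(r.x,np.array(q)))-[335,170])*4).round().tolist())
E
```

```text
[ 5.14348487e+02 -7.92565778e+01 -2.80712584e-01] -16.08364632575346 [ 0.1  0.2 -1.5 -0.4  1.3 -0.4  0.1  0.5]
0 [[419.0, 55.0], [418.0, 111.0], [153.0, 55.0], [157.0, 111.0]]
0.05 [[420.0, 58.0], [419.0, 115.0], [151.0, 58.0], [155.0, 114.0]]
0.1 [[421.0, 63.0], [419.0, 119.0], [149.0, 63.0], [153.0, 118.0]]
0.15 [[423.0, 68.0], [420.0, 123.0], [146.0, 68.0], [151.0, 123.0]]
0.2 [[424.0, 74.0], [421.0, 128.0], [144.0, 74.0], [149.0, 128.0]]
0.3 [[426.0, 88.0], [423.0, 141.0], [139.0, 88.0], [145.0, 141.0]]
0.4 [[428.0, 106.0], [424.0, 156.0], [134.0, 106.0], [142.0, 156.0]]
0.5 [[430.0, 128.0], [426.0, 173.0], [129.0, 128.0], [138.0, 173.0]]
0.6 [[432.0, 152.0], [427.0, 193.0], [125.0, 152.0], [135.0, 193.0]]
0 [[411.0, 62.0], [410.0, 118.0], [146.0, 63.0], [150.0, 119.0]]
0.05 [[412.0, 65.0], [411.0, 121.0], [144.0, 67.0], [148.0, 123.0]]
0.1 [[413.0, 70.0], [412.0, 125.0], [141.0, 71.0], [146.0, 127.0]]
0.15 [[414.0, 75.0], [413.0, 130.0], [139.0, 76.0], [144.0, 131.0]]
0.2 [[416.0, 81.0], [414.0, 135.0], [136.0, 83.0], [142.0, 137.0]]
0.3 [[418.0, 96.0], [415.0, 148.0], [131.0, 97.0], [138.0, 149.0]]
0.4 [[420.0, 114.0], [417.0, 163.0], [126.0, 115.0], [135.0, 164.0]]
0.5 [[422.0, 135.0], [418.0, 180.0], [122.0, 137.0], [131.0, 182.0]]
0.6 [[424.0, 160.0], [420.0, 200.0], [117.0, 162.0], [128.0, 202.0]]
0 [[46.0, 168.0], [168.0, 180.0], [63.0, 123.0], [180.0, 133.0]]
0.1 [[46.0, 168.0], [168.0, 169.0], [63.0, 123.0], [180.0, 123.0]]
0.2 [[46.0, 168.0], [167.0, 158.0], [63.0, 123.0], [178.0, 112.0]]
0.3 [[46.0, 168.0], [164.0, 147.0], [63.0, 123.0], [176.0, 102.0]]
```

The plate's apparent width puts the left cover at about 0.2 rad. The fingertips therefore seem to end some 16 mm above the reported TCP, which also explains why there was no contact force. I'll go back to the same spot and press deeper, watching the force.

Call:
{"name": "drive_tool", "arguments": {
  "increments": [
    [-0.01,0.03,0,0,0,0,1],
    [0,0,0.035,0,0,0,1],
    [0,0,0.035,0,0,0,1],
    [0,0,0.035,0,0,0,1],
    [0,0,0.03,0,0,0,1]
  ]
}}

```text
clock: 7.17
tool_pos: [491.1, -22.2, 71.4]
tcp_rot: [180.0, -0.2, 164.0]
ft_force: [0.5, -0.9, 0.1]
gripper_width: 0.6
grasp_force: 0.0
```

Call:
{"name": "drive_tool", "arguments": {
  "increments": [
    [0,0,0.015,0,0,0,1],
    [0,0,0.01,0,0,0,1],
    [0,0,0.01,0,0,0,1],
    [0,0,0.005,0,0,0,1],
    [0,0,0,0,0,0,1]
  ]
}}

```text
clock: 7.58
tool_pos: [491.5, -22.7, 32.8]
tcp_rot: [180.0, -0.2, 164.0]
ft_force: [0.5, 0.1, -0.6]
gripper_width: 0.4
grasp_force: 0.0
```

Call:
{"name": "drive_tool", "arguments": {
  "increments": [
    [0,0,0.002,0,0,0,1],
    [0,0,0.002,0,0,0,1],
    [0,0,0,0,0,0,1]
  ]
}}

```text
clock: 7.83
tool_pos: [492.7, -23.3, 30.3]
tcp_rot: [-180.0, 0.0, 164.0]
ft_force: [0.9, -0.7, 0.1]
gripper_width: 0.4
grasp_force: 0.0
```

Call:
{"name": "drive_tool", "arguments": {
  "increments": [
    [0,0,0.001,0,0,0,1],
    [0,0,0.001,0,0,0,1],
    [0,0,0,0,0,0,1]
  ]
}}

```text
clock: 8.08
tool_pos: [492.7, -23.4, 28.3]
tcp_rot: [-180.0, 0.0, 164.0]
ft_force: [-0.7, 0.4, -0.7]
gripper_width: 0.4
grasp_force: 0.0
```

Call:
{"name": "drive_tool", "arguments": {
  "increments": [
    [0,0,0.001,0,0,0,1],
    [0,0,0.001,0,0,0,1],
    [0,0,0,0,0,0,1]
  ]
}}

```text
clock: 8.33
tool_pos: [492.6, -23.4, 26.1]
tcp_rot: [180.0, -0.0, 164.0]
ft_force: [-0.2, -0.1, -0.0]
gripper_width: 0.2
grasp_force: 0.0
```

Call:
{"name": "drive_tool", "arguments": {
  "increments": [
    [0,0,0.001,0,0,0,1],
    [0,0,0.001,0,0,0,1],
    [0,0,0,0,0,0,1]
  ]
}}

```text
clock: 8.58
tool_pos: [492.6, -23.4, 24.1]
tcp_rot: [180.0, -0.0, 164.0]
ft_force: [-0.3, -0.6, -0.2]
gripper_width: 0.6
grasp_force: 0.0
```

Call:
{"name": "drive_tool", "arguments": {
  "increments": [
    [0,0,0.001,0,0,0,1],
    [0,0,0.001,0,0,0,1],
    [0,0,0,0,0,0,1]
  ]
}}

```text
clock: 8.83
tool_pos: [492.6, -23.4, 22.1]
tcp_rot: [-180.0, -0.0, 164.0]
ft_force: [-0.7, 0.3, -0.2]
gripper_width: 0.4
grasp_force: 0.0
```

```bash
python3 - <<'E'
from h import *
o=arm.get_obs();s=arm.snapshot("wrist");print(o["ft_force"],o["tool_pos"])
cv2.imwrite("pics/p5.png",s["image"][:,:,::-1])
p2=cv2.imread("pics/p2.png",0);g=cv2.cvtColor(s["image"],cv2.COLOR_RGB2GRAY)
print("p2",p2[220:370:2,385].tolist());print("now",g[190:280,372].tolist())
W=lambda L:Ro.from_euler("z",np.radians(-16.1)).apply(L)+[514.3,-79.3,0]
f=lambda L:(proj(s,W(np.array(L,float)),o)).round().tolist()
print("corner",f([(-46,86,30)]))
for a in(0,.05,.1,.2,.3):
  print(a,f([(44-r*np.cos(a)+h*np.sin(a),70,32+r*np.sin(a)+h*np.cos(a)) for r,h in((100,2.5),(88,2.5),(80,2.5))]))
E
```

```text
[-0.70922564  0.27406627 -0.22318407] [492.62798592 -23.36818324  22.07099783]
p2 [93, 93, 93, 93, 94, 91, 90, 92, 94, 106, 144, 144, 120, 117, 121, 132, 162, 181, 185, 184, 184, 183, 183, 185, 184, 200, 217, 223, 224, 223, 223, 223, 223, 223, 223, 223, 223, 223, 224, 225, 224, 223, 223, 222, 223, 223, 224, 224, 178, 122, 113, 122, 128, 130, 127, 123, 124, 125, 125, 124, 125, 124, 123, 120, 121, 122, 121, 122, 122, 120, 112, 82, 55, 50, 49]
now [99, 99, 98, 96, 99, 99, 96, 101, 98, 99, 99, 102, 100, 99, 95, 96, 100, 97, 98, 95, 97, 95, 96, 93, 99, 98, 130, 132, 117, 119, 118, 122, 125, 166, 187, 186, 188, 187, 187, 185, 186, 187, 185, 186, 215, 225, 226, 226, 226, 227, 226, 226, 224, 226, 225, 195, 134, 116, 123, 127, 129, 126, 127, 128, 127, 129, 128, 130, 129, 128, 128, 126, 127, 128, 127, 125, 128, 128, 126, 128, 115, 79, 49, 46, 48, 49, 46, 46, 48, 48]
corner [[389.0, 232.0]]
0 [[360.0, 217.0], [359.0, 239.0], [358.0, 254.0]]
0.05 [[361.0, 221.0], [360.0, 243.0], [359.0, 258.0]]
0.1 [[362.0, 226.0], [361.0, 248.0], [360.0, 262.0]]
0.2 [[365.0, 238.0], [363.0, 259.0], [362.0, 273.0]]
0.3 [[368.0, 253.0], [366.0, 273.0], [364.0, 286.0]]
```

View pics/p5.png

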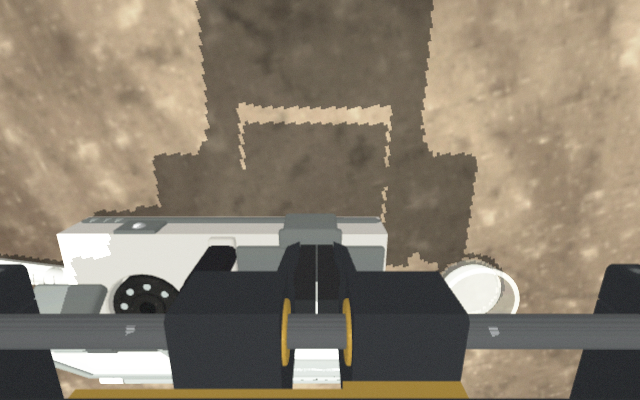

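Fingertips are about 19 mm above the TCP, and the cover is at about 0.08 rad and entering the catch. I'll keep pressing in small steps.

Call:
{"name": "drive_tool", "arguments": {
  "increments": [
    [0,0,0.001,0,0,0,1],
    [0,0,0,0,0,0,1]
  ]
}}

```text
clock: 9.05
tool_pos: [492.7, -23.4, 21.1]
tcp_rot: [180.0, -0.0, 164.0]
ft_force: [-0.0, 0.2, 0.3]
gripper_width: 0.6
grasp_force: 0.0
```

Call:
{"name": "drive_tool", "arguments": {
  "increments": [
    [0,0,0.001,0,0,0,1],
    [0,0,0,0,0,0,1]
  ]
}}

```text
clock: 9.22
tool_pos: [492.7, -23.4, 20.1]
tcp_rot: [180.0, -0.0, 164.0]
ft_force: [-0.1, -0.1, 0.8]
gripper_width: 0.6
grasp_force: 0.1
```

Call:
{"name": "drive_tool", "arguments": {
  "increments": [
    [0,0,0.001,0,0,0,1],
    [0,0,0,0,0,0,1]
  ]
}}

```text
clock: 9.38
tool_pos: [492.6, -23.4, 19.3]
tcp_rot: [-180.0, -0.0, 164.0]
ft_force: [0.2, 0.1, 1.8]
gripper_width: 0.4
grasp_force: 0.8
```

Call:
{"name": "drive_tool", "arguments": {
  "increments": [
    [0,0,0.001,0,0,0,1],
    [0,0,0,0,0,0,1]
  ]
}}

```text
clock: 9.55
tool_pos: [492.6, -23.3, 18.4]
tcp_rot: [-180.0, -0.0, 164.0]
ft_force: [-2.1, 0.8, 3.4]
gripper_width: 0.3
grasp_force: 1.5
```

Contact force is rising as expected.

Call:
{"name": "drive_tool", "arguments": {
  "increments": [
    [0,0,0.001,0,0,0,1],
    [0,0,0,0,0,0,1]
  ]
}}

```text
clock: 9.72
tool_pos: [492.5, -23.3, 17.4]
tcp_rot: [-180.0, -0.0, 164.0]
ft_force: [-1.7, 0.1, 3.4]
gripper_width: 0.3
grasp_force: 2.0
```

Call:
{"name": "drive_tool", "arguments": {
  "increments": [
    [0,0,0.001,0,0,0,1],
    [0,0,0,0,0,0,1]
  ]
}}

```text
clock: 9.88
tool_pos: [492.4, -23.3, 16.3]
tcp_rot: [-180.0, -0.0, 164.0]
ft_force: [-1.9, 1.3, 2.2]
gripper_width: 0.4
grasp_force: 1.1
```

Call:
{"name": "drive_tool", "arguments": {
  "increments": [
    [0,0,0.001,0,0,0,1],
    [0,0,0,0,0,0,1]
  ]
}}

```text
clock: 10.05
tool_pos: [492.5, -23.3, 15.1]
tcp_rot: [-180.0, -0.0, 164.0]
ft_force: [-0.0, 0.1, -0.1]
gripper_width: 0.5
grasp_force: 0.0
```

Call:
{"name": "drive_tool", "arguments": {
  "increments": [
    [0,0,0.001,0,0,0,1],
    [0,0,0,0,0,0,1]
  ]
}}

```text
clock: 10.22
tool_pos: [492.7, -23.4, 14.0]
tcp_rot: [-180.0, -0.0, 164.0]
ft_force: [0.5, -1.3, -0.8]
gripper_width: 0.3
grasp_force: 0.0
```

Call:
{"name": "drive_tool", "arguments": {
  "increments": [
    [0,0,0.001,0,0,0,1],
    [0,0,0,0,0,0,1]
  ]
}}

```text
clock: 10.38
tool_pos: [492.8, -23.4, 13.0]
tcp_rot: [-180.0, 0.0, 164.0]
ft_force: [-0.0, 0.5, 0.3]
gripper_width: 0.5
grasp_force: 0.0
```

Call:
{"name": "drive_tool", "arguments": {
  "increments": [
    [0,0,0.001,0,0,0,1],
    [0,0,0,0,0,0,1]
  ]
}}

```text
clock: 10.55
tool_pos: [492.7, -23.4, 12.1]
tcp_rot: [-180.0, -0.0, 164.0]
ft_force: [-0.2, -0.2, 0.1]
gripper_width: 0.2
grasp_force: 0.0
```

```bash
python3 - <<'E'
from h import *
o=arm.get_obs();s=arm.snapshot("wrist");print(o["ft_force"],o["tool_pos"],o["grasp_force"])
g=cv2.cvtColor(s["image"],cv2.COLOR_RGB2GRAY);cv2.imwrite("pics/p6.png",s["image"][:,:,::-1])
print("now",g[190:280,372].tolist())
W=lambda L:Ro.from_euler("z",np.radians(-16.1)).apply(L)+[514.3,-79.3,0]
f=lambda L:(proj(s,W(np.array(L,float)),o)).round().tolist()
print("corner",f([(-46,86,30),(-46,70,30)]))
for a in(0,.05,.1):
  print(a,f([(44-r*np.cos(a)+h*np.sin(a),70,32+r*np.sin(a)+h*np.cos(a)) for r,h in((100,2.5),(88,2.5),(80,2.5))]))
E
```

```text
[-0.18745153 -0.15426596  0.12541729] [492.70310335 -23.39017562  12.05299731] 0.0
now [102, 103, 101, 100, 98, 101, 96, 100, 96, 96, 99, 99, 98, 98, 100, 98, 101, 100, 98, 100, 98, 99, 100, 100, 101, 103, 104, 100, 98, 99, 97, 97, 133, 131, 116, 117, 118, 119, 124, 138, 173, 189, 188, 190, 191, 190, 190, 188, 193, 189, 186, 198, 220, 212, 150, 114, 125, 128, 132, 129, 129, 130, 128, 131, 127, 130, 128, 131, 128, 130, 127, 130, 129, 131, 131, 130, 130, 129, 131, 127, 118, 79, 46, 48, 51, 50, 47, 52, 47, 51]
corner [[393.0, 240.0], [360.0, 240.0]]
0 [[362.0, 225.0], [361.0, 248.0], [361.0, 263.0]]
0.05 [[364.0, 229.0], [363.0, 252.0], [362.0, 267.0]]
0.1 [[365.0, 234.0], [364.0, 258.0], [363.0, 272.0]]
```

Call:
{"name": "drive_tool", "arguments": {
  "increments": [
    [0,0,0.001,0,0,0,1],
    [0,0,0,0,0,0,1]
  ]
}}

```text
clock: 10.77
tool_pos: [492.7, -23.4, 11.1]
tcp_rot: [-180.0, -0.0, 164.0]
ft_force: [0.4, 0.0, 0.3]
gripper_width: 0.3
grasp_force: 0.0
```

Call:
{"name": "drive_tool", "arguments": {
  "increments": [
    [0,0,0.001,0,0,0,1],
    [0,0,0,0,0,0,1]
  ]
}}

```text
clock: 10.93
tool_pos: [492.8, -23.4, 10.3]
tcp_rot: [180.0, 0.0, 164.0]
ft_force: [-0.0, -0.4, 2.7]
gripper_width: 0.6
grasp_force: 1.0
```

Call:
{"name": "drive_tool", "arguments": {
  "increments": [
    [0,0,0.0005,0,0,0,1],
    [0,0,0,0,0,0,1]
  ]
}}

```text
clock: 11.1
tool_pos: [492.8, -23.4, 10.0]
tcp_rot: [-180.0, 0.0, 164.0]
ft_force: [-1.9, 1.0, 5.0]
gripper_width: 0.9
grasp_force: 2.6
```

The left cover clicked: force peaked and dropped out at z≈15, then there was a hard stop at z≈10.5. That matches rib heights of 44, 40 and 35.6 mm with a 25 mm tip offset. The right cover is next.

Call:
{"name": "drive_tool", "arguments": {
  "increments": [
    [0,0,-0.01,0,0,0,1],
    [0,0,-0.025,0,0,0,1],
    [0,0,-0.03,0,0,0,1],
    [0,0,-0.025,0,0,0,1],
    [0,-0.015,0,0,0,0,1]
  ]
}}

```text
clock: 11.52
tool_pos: [490.7, -37.2, 103.9]
tcp_rot: [180.0, 0.4, 164.1]
ft_force: [1.3, 0.4, -0.1]
gripper_width: 0.4
grasp_force: 0.0
```

Call:
{"name": "drive_tool", "arguments": {
  "increments": [
    [0,-0.0265,0,0,0,0,1],
    [0,-0.0265,0,0,0,0,1],
    [0,-0.0255,0,0,0,0,1],
    [0,0,0,0,0,0,1],
    [0,0,0,0,0,0,1]
  ]
}}

```text
clock: 11.93
tool_pos: [466.7, -114.0, 99.7]
tcp_rot: [180.0, -0.0, 163.8]
ft_force: [-0.2, -0.0, 0.9]
gripper_width: 0.3
grasp_force: 0.0
```

Call:
{"name": "drive_tool", "arguments": {
  "increments": [
    [0,0,0.01,0,0,0,1],
    [0,0,0.01,0,0,0,1],
    [0,0,0.01,0,0,0,1],
    [0,0,0.01,0,0,0,1],
    [0,0,0.01,0,0,0,1]
  ]
}}

```text
clock: 12.35
tool_pos: [467.0, -112.1, 49.2]
tcp_rot: [180.0, -0.0, 164.0]
ft_force: [-0.3, -0.1, -0.2]
gripper_width: 0.4
grasp_force: 0.1
```

Call:
{"name": "drive_tool", "arguments": {
  "increments": [
    [0,0,0.007,0,0,0,1],
    [0,0,0.007,0,0,0,1],
    [0,0,0.006,0,0,0,1],
    [0,0,0,0,0,0,1],
    [0,0,0,0,0,0,1]
  ]
}}

```text
clock: 12.77
tool_pos: [466.9, -113.1, 29.7]
tcp_rot: [180.0, -0.0, 164.0]
ft_force: [-0.9, -0.7, 0.7]
gripper_width: 0.8
grasp_force: 0.0
```

Call:
{"name": "drive_tool", "arguments": {
  "increments": [
    [0,0,0.003,0,0,0,1],
    [0,0,0.003,0,0,0,1],
    [0,0,0.002,0,0,0,1],
    [0,0,0,0,0,0,1]
  ]
}}

```text
clock: 13.1
tool_pos: [466.8, -113.2, 21.5]
tcp_rot: [180.0, -0.0, 164.0]
ft_force: [0.3, 0.2, -0.8]
gripper_width: 0.6
grasp_force: 0.0
```

Call:
{"name": "drive_tool", "arguments": {
  "increments": [
    [0,0,0.001,0,0,0,1],
    [0,0,0.001,0,0,0,1],
    [0,0,0,0,0,0,1]
  ]
}}

```text
clock: 13.35
tool_pos: [466.9, -113.3, 19.7]
tcp_rot: [-180.0, 0.0, 164.0]
ft_force: [0.6, -0.7, 0.6]
gripper_width: 0.5
grasp_force: 0.3
```

Call:
{"name": "drive_tool", "arguments": {
  "increments": [
    [0,0,0.001,0,0,0,1],
    [0,0,0.001,0,0,0,1],
    [0,0,0,0,0,0,1]
  ]
}}

```text
clock: 13.6
tool_pos: [466.8, -113.2, 18.0]
tcp_rot: [-180.0, -0.0, 164.0]
ft_force: [-1.2, 0.7, 4.9]
gripper_width: 0.3
grasp_force: 2.1
```

Call:
{"name": "drive_tool", "arguments": {
  "increments": [
    [0,0,0.001,0,0,0,1],
    [0,0,0.001,0,0,0,1],
    [0,0,0,0,0,0,1]
  ]
}}

```text
clock: 13.85
tool_pos: [466.8, -113.2, 15.8]
tcp_rot: [-180.0, -0.0, 164.0]
ft_force: [1.1, 0.0, 0.8]
gripper_width: 0.3
grasp_force: 0.0
```

Call:
{"name": "drive_tool", "arguments": {
  "increments": [
    [0,0,0.001,0,0,0,1],
    [0,0,0.001,0,0,0,1],
    [0,0,0,0,0,0,1]
  ]
}}

```text
clock: 14.1
tool_pos: [466.9, -113.3, 13.5]
tcp_rot: [180.0, -0.0, 164.0]
ft_force: [0.1, 0.1, -0.0]
gripper_width: 0.3
grasp_force: 0.0
```

Call:
{"name": "drive_tool", "arguments": {
  "increments": [
    [0,0,0.001,0,0,0,1],
    [0,0,0.001,0,0,0,1],
    [0,0,0,0,0,0,1]
  ]
}}

```text
clock: 14.35
tool_pos: [466.8, -113.2, 11.5]
tcp_rot: [180.0, -0.0, 164.0]
ft_force: [0.5, -0.2, 0.6]
gripper_width: 0.6
grasp_force: 0.0
```

Call:
{"name": "drive_tool", "arguments": {
  "increments": [
    [0,0,0.001,0,0,0,1],
    [0,0,0.0005,0,0,0,1],
    [0,0,0,0,0,0,1]
  ]
}}

```text
clock: 14.6
tool_pos: [466.9, -113.3, 10.3]
tcp_rot: [-180.0, 0.0, 164.0]
ft_force: [0.1, -0.2, 1.7]
gripper_width: 0.5
grasp_force: 0.9
```

The right cover gave the same click signature and hard stop. Now I'll lift, open the fingers and look at the handle.

Call:
{"name": "drive_tool", "arguments": {
  "increments": [
    [0,0,-0.015,0,0,0,1],
    [0,0,-0.035,0,0,0,1],
    [0,0,-0.04,0,0,0,1],
    [0,0.01,-0.04,0,0,0,0],
    [0,0.036,-0.04,0,0,0,0]
  ]
}}

```text
clock: 15.02
tool_pos: [477.5, -78.4, 174.3]
tcp_rot: [-179.9, 0.2, 163.8]
ft_force: [1.6, -0.1, 0.6]
gripper_width: 11.4
grasp_force: 0.0
```

Call:
{"name": "drive_tool", "arguments": {
  "increments": [
    [0,0,0,0,0,0,0],
    [0,0,0,0,0,0,0],
    [0,0,0,0,0,0,0],
    [0,0,0,0,0,0,0],
    [0,0,0,0,0,0,0]
  ]
}}

```text
clock: 15.43
tool_pos: [476.7, -77.2, 169.8]
tcp_rot: [180.0, -0.2, 163.9]
ft_force: [-0.2, -0.3, -0.1]
gripper_width: 45.2
grasp_force: 0.0
```

```bash
python3 - <<'E'
from h import *
import pickle
o=arm.get_obs();s=arm.snapshot("wrist");d=arm.snapshot("side");print(o["tool_pos"],o["tcp_rot"],o["gripper_width"])
pickle.dump((s,o,d),open("w3.pkl","wb"))
y0,x0=130,205
a=cv2.resize(s["image"][y0:y0+150,x0:x0+190],(570,450),interpolation=2)
b=cv2.resize(d["image"][170:235,335:391],(224,260),interpolation=2)
a=np.hstack([a,np.zeros((450,230,3),np.uint8)]);a[:260,574:798]=b
cv2.imwrite("pics/p7.png",a[:,:,::-1])
E
```

```text
[476.71033428 -77.21436476 169.81332016] [ 1.79982585e+02 -1.69190011e-01  1.63920408e+02] 45.16176017940059
```

View pics/p7.png

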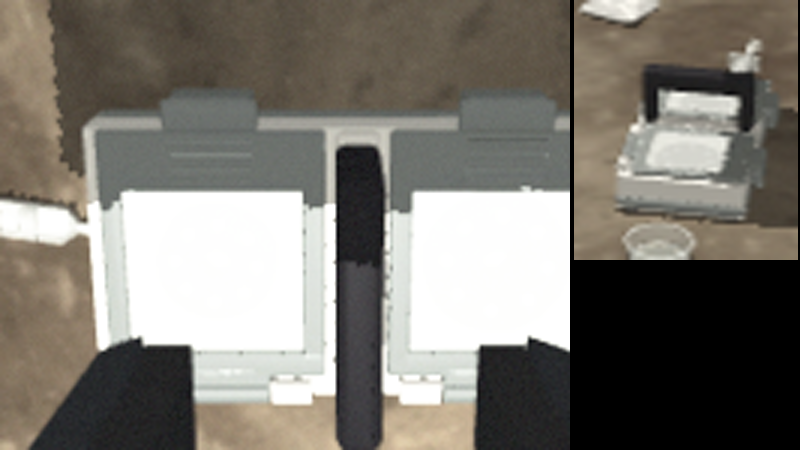

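Both covers lie flat and look identical, with tabs at (210,108) and (507,108). The handle top is centred on column 359.5, running from row 147 to 448.

```bash
python3 - <<'E'
from h import *
import pickle
from scipy.optimize import least_squares
s,o,d=pickle.load(open("w3.pkl","rb"))
px=lambda u,v:(205+u/3-.33,130+v/3-.33)
P=unproj(s,[px(360,448),px(360,200),px(360,320)],78,o)
R=Ro.from_euler("xyz",o["tcp_rot"],degrees=True)
print(P.round(1),R.inv().apply(P-o["tool_pos"]).round(1))
# block front-left corner & tabs
L=np.array([(-46,-86,30),(42,0,78),(-55.9,-46,33.5),(-55.9,46,33.5)],float)
Q=np.array([px(90,130),px(360,448),px(210,93),px(507,92)])
W=lambda p:Ro.from_euler("z",p[2]).apply(L)+[p[0],p[1],0]
r=least_squares(lambda p:(proj(s,W(p),o)-Q).ravel(),[515,-80,-.28]);print(r.x,np.degrees(r.x[2]),r.fun.round(1))
print(R.inv().apply(np.array([r.x[0],r.x[1],69])-o["tool_pos"]))
E
```

```text
[[552.6 -90.7  78. ]
 [479.7 -70.4  78. ]
 [513.5 -79.8  78. ]] [[-76.9   8.   91.6]
 [ -1.2   7.4  91.8]
 [-36.4   7.7  91.7]]
[ 5.13761767e+02 -7.88308889e+01 -2.69477194e-01] -15.43990589371267 [-2.  -1.6  1.3  1.4 -0.3  0.6  0.8 -0.1]
[-36.34717096   8.67833238 100.70907147]
```

Call:
{"name": "drive_tool", "arguments": {
  "increments": [
    [-0.018,0.004,0,0,0,0,0],
    [-0.018,0.004,0,0,0,0,0],
    [0,0,0,0,0,0,0],
    [0,0,0,0,0,0,0],
    [0,0,0,0,0,0,0]
  ]
}}

```text
clock: 15.95
tool_pos: [513.3, -79.1, 170.7]
tcp_rot: [180.0, -0.1, 164.0]
ft_force: [0.4, 1.1, 0.2]
gripper_width: 86.6
grasp_force: 0.0
```

Call:
{"name": "drive_tool", "arguments": {
  "increments": [
    [0,0,0.02,0,0,0,0],
    [0,0,0.02,0,0,0,0],
    [0,0,0.02,0,0,0,0],
    [0,0,0.02,0,0,0,0],
    [0,0,0,0,0,0,0]
  ]
}}

```text
clock: 16.37
tool_pos: [511.7, -78.4, 88.3]
tcp_rot: [180.0, -0.4, 164.0]
ft_force: [0.2, 0.2, -0.9]
gripper_width: 87.9
grasp_force: 0.0
```

```bash
python3 - <<'E'
from h import *
o=arm.get_obs();print(o["tool_pos"],o["tcp_rot"],o["gripper_width"])
d=np.array([513.9-o["tool_pos"][0],-79.2-o["tool_pos"][1],0]);print(Ro.from_euler("xyz",o["tcp_rot"],degrees=True).inv().apply(d))
E
```

```text
[511.65028088 -78.44272846  88.32043187] [179.96590998  -0.37328715 163.95025547] 87.85186322244837
[-2.37134353 -0.10576146 -0.01551266]
```

Call:
{"name": "drive_tool", "arguments": {
  "increments": [
    [0,0,0.02,0,0,0,0],
    [0,0,0.02,0,0,0,0],
    [0,0,0.014,0,0,0,0],
    [0,0,0.007,0,0,0,0],
    [0,0,0.004,0,0,0,0]
  ]
}}

```text
clock: 16.78
tool_pos: [513.9, -79.2, 26.4]
tcp_rot: [180.0, -0.0, 164.0]
ft_force: [0.3, 0.6, 0.2]
gripper_width: 87.9
grasp_force: 0.0
```

Call:
{"name": "drive_tool", "arguments": {
  "increments": [
    [0,0,0,0,0,0,0],
    [0,0,0,0,0,0,0],
    [0,0,0,0,0,0,0]
  ]
}}

```text
clock: 17.03
tool_pos: [514.6, -79.3, 27.2]
tcp_rot: [-180.0, 0.1, 164.0]
ft_force: [-0.1, -0.0, -0.0]
gripper_width: 88.2
grasp_force: 0.0
```

Call:
{"name": "drive_tool", "arguments": {
  "increments": [
    [0,0,0,0,0,0,0.5],
    [0,0,0,0,0,0,0.6],
    [0,0,0,0,0,0,0.7],
    [0,0,0,0,0,0,0.75],
    [0,0,0,0,0,0,0.8]
  ],
  "squeeze": 30
}}

```text
clock: 17.45
tool_pos: [514.2, -79.1, 26.3]
tcp_rot: [-180.0, 0.0, 164.0]
ft_force: [-0.1, -0.3, 0.1]
gripper_width: 56.8
grasp_force: 0.0
```

Call:
{"name": "drive_tool", "arguments": {
  "increments": [
    [0,0,0,0,0,0,0.82],
    [0,0,0,0,0,0,0.82],
    [0,0,0,0,0,0,0.82],
    [0,0,0,0,0,0,0.82]
  ]
}}

```text
clock: 17.78
tool_pos: [514.1, -79.1, 26.2]
tcp_rot: [180.0, -0.0, 164.0]
ft_force: [0.2, -0.0, 0.1]
gripper_width: 30.5
grasp_force: 0.0
```

Call:
{"name": "drive_tool", "arguments": {
  "increments": [
    [0,0,0,0,0,0,0.82],
    [0,0,0,0,0,0,0.82],
    [0,0,0,0,0,0,0.82]
  ]
}}

```text
clock: 18.03
tool_pos: [514.1, -79.4, 26.2]
tcp_rot: [-180.0, -0.0, 164.0]
ft_force: [-1.2, -2.7, -0.6]
gripper_width: 16.2
grasp_force: 1.3
```

Call:
{"name": "drive_tool", "arguments": {
  "increments": [
    [0,0,0,0,0,0,1],
    [0,0,0,0,0,0,1],
    [0,0,0,0,0,0,1],
    [0,0,0,0,0,0,1]
  ]
}}

```text
clock: 18.37
tool_pos: [514.1, -79.3, 26.2]
tcp_rot: [-180.0, 0.0, 164.0]
ft_force: [-1.5, -3.5, -0.8]
gripper_width: 13.6
grasp_force: 30.0
```

Call:
{"name": "drive_tool", "arguments": {
  "increments": [
    [0,0,0,0,0,0,1],
    [0,0,0,0,0,0,1],
    [0,0,0,0,0,0,1],
    [0,0,0,0,0,0,1]
  ],
  "squeeze": 45
}}

```text
clock: 18.7
tool_pos: [514.2, -79.1, 26.2]
tcp_rot: [-180.0, 0.0, 164.0]
ft_force: [0.1, -2.7, -1.6]
gripper_width: 13.2
grasp_force: 45.0
```

The grip is on the bar at 13–14 mm. I'll lift slowly.

Call:
{"name": "drive_tool", "arguments": {
  "increments": [
    [0,0,-0.001,0,0,0,1],
    [0,0,-0.002,0,0,0,1],
    [0,0,-0.002,0,0,0,1],
    [0,0,-0.002,0,0,0,1],
    [0,0,-0.003,0,0,0,1]
  ]
}}

```text
clock: 19.12
tool_pos: [513.9, -78.8, 36.1]
tcp_rot: [180.0, -0.1, 164.0]
ft_force: [-1.2, -0.8, -6.8]
gripper_width: 13.1
grasp_force: 45.0
```

Call:
{"name": "drive_tool", "arguments": {
  "increments": [
    [0,0,-0.004,0,0,0,1],
    [0,0,-0.004,0,0,0,1],
    [0,0,-0.004,0,0,0,1],
    [0,0,-0.004,0,0,0,1],
    [0,0,-0.004,0,0,0,1]
  ]
}}

```text
clock: 19.53
tool_pos: [514.1, -79.1, 56.7]
tcp_rot: [180.0, 0.0, 164.0]
ft_force: [0.5, -0.2, -6.1]
gripper_width: 13.7
grasp_force: 45.0
```

Call:
{"name": "drive_tool", "arguments": {
  "increments": [
    [0,0,-0.005,0,0,0,1],
    [0,0,-0.005,0,0,0,1],
    [0,0,-0.005,0,0,0,1],
    [0,0,-0.005,0,0,0,1],
    [0,0,-0.005,0,0,0,1]
  ]
}}

```text
clock: 19.95
tool_pos: [514.1, -79.1, 81.8]
tcp_rot: [-180.0, 0.0, 164.0]
ft_force: [-0.3, -0.4, -6.7]
gripper_width: 13.3
grasp_force: 45.0
```

Call:
{"name": "drive_tool", "arguments": {
  "increments": [
    [0,0,-0.005,0,0,0,1],
    [0,0,-0.005,0,0,0,1],
    [0,0,-0.005,0,0,0,1],
    [0,0,-0.005,0,0,0,1],
    [0,0,-0.005,0,0,0,1]
  ]
}}

```text
clock: 20.37
tool_pos: [514.1, -79.1, 106.7]
tcp_rot: [180.0, -0.0, 164.0]
ft_force: [-0.1, -0.4, -6.6]
gripper_width: 13.6
grasp_force: 45.0
```

Call:
{"name": "drive_tool", "arguments": {
  "increments": [
    [0,0,-0.005,0,0,0,1],
    [0,0,-0.005,0,0,0,1],
    [0,0,-0.005,0,0,0,1],
    [0,0,-0.005,0,0,0,1],
    [0,0,-0.005,0,0,0,1]
  ]
}}

```text
clock: 20.78
tool_pos: [514.1, -79.1, 131.7]
tcp_rot: [180.0, -0.0, 164.0]
ft_force: [-0.1, 0.2, -6.7]
gripper_width: 13.6
grasp_force: 45.0
```

Call:
{"name": "drive_tool", "arguments": {
  "increments": [
    [0,0,-0.004,0,0,0,1],
    [0,0,-0.004,0,0,0,1],
    [0,0,-0.003,0,0,0,1],
    [0,0,-0.003,0,0,0,1],
    [0,0,-0.002,0,0,0,1]
  ]
}}

```text
clock: 21.2
tool_pos: [514.2, -79.1, 147.6]
tcp_rot: [-180.0, 0.0, 164.0]
ft_force: [0.0, -0.6, -6.4]
gripper_width: 13.3
grasp_force: 45.0
```

Call:
{"name": "drive_tool", "arguments": {
  "increments": [
    [0,0,0,0,0,0,1],
    [0,0,0,0,0,0,1],
    [0,0,0,0,0,0,1],
    [0,0,0,0,0,0,1],
    [0,0,0,0,0,0,1]
  ]
}}

```text
clock: 21.62
tool_pos: [514.1, -79.1, 147.1]
tcp_rot: [180.0, -0.0, 164.0]
ft_force: [0.1, 0.5, -7.1]
gripper_width: 13.2
grasp_force: 45.0
```

Call:
{"name": "drive_tool", "arguments": {
  "increments": [
    [0,0,0,0,0,0,1],
    [0,0,0,0,0,0,1],
    [0,0,0,0,0,0,1],
    [0,0,0,0,0,0,1],
    [0,0,0,0,0,0,1]
  ]
}}

```text
clock: 22.03
tool_pos: [514.2, -79.1, 147.2]
tcp_rot: [-180.0, 0.0, 164.0]
ft_force: [-0.3, -0.3, -6.7]
gripper_width: 13.6
grasp_force: 45.0
```

```bash
python3 - <<'E'
from h import *
import pickle
o=arm.get_obs();print(o["clock"],o["tool_pos"],o["tcp_rot"],o["gripper_width"],o["ft_force"],o["moment"],o["joint_vel"].round(2))
d=arm.snapshot("side");s=arm.snapshot("wrist")
g0=pickle.load(open("w3.pkl","rb"))[2]["image"]
cv2.imwrite("pics/f.png",d["image"][:,:,::-1]);cv2.imwrite("pics/fw.png",s["image"][:,:,::-1])
g=cv2.cvtColor(s["image"],cv2.COLOR_RGB2GRAY)
c=g.astype(int)
for x in(240,270,360,390): print(x,c[170:340:3,x].tolist())
print(((d["image"][190:240,340:390].astype(int)-g0[190:240,340:390]).__abs__().sum(2)>60).mean())
E
```

```text
22.0333 [514.15209725 -79.10986229 147.22718037] [-1.79999598e+02  1.78011261e-03  1.63968423e+02] 13.614633382114624 [-0.26141336 -0.31126226 -6.74753553] [0.0033869  0.00351919 0.00343774] [-0.    0.22 -0.   -0.02  0.03 -0.  ]
240 [87, 87, 80, 89, 85, 88, 87, 83, 84, 91, 85, 118, 252, 251, 240, 240, 242, 240, 241, 240, 240, 239, 240, 240, 240, 238, 239, 240, 239, 239, 238, 237, 238, 239, 30, 26, 31, 31, 32, 28, 30, 34, 31, 32, 28, 32, 31, 31, 36, 34, 38, 35, 33, 32, 30, 34, 32]
270 [86, 85, 86, 89, 85, 85, 88, 87, 87, 85, 88, 113, 252, 252, 252, 252, 252, 252, 252, 251, 251, 251, 248, 241, 240, 242, 247, 191, 32, 28, 28, 28, 32, 28, 28, 28, 28, 32, 31, 32, 29, 30, 29, 30, 31, 30, 27, 22, 51, 59, 58, 65, 64, 68, 67, 68, 68]
360 [89, 85, 84, 88, 88, 86, 86, 85, 86, 87, 84, 115, 252, 252, 252, 252, 252, 252, 250, 242, 241, 240, 239, 239, 239, 241, 61, 30, 32, 26, 32, 34, 34, 31, 24, 29, 31, 33, 30, 27, 32, 31, 30, 28, 27, 34, 28, 29, 51, 57, 62, 65, 62, 66, 65, 70, 67]
390 [86, 88, 85, 87, 85, 87, 83, 79, 87, 84, 85, 115, 241, 242, 242, 242, 241, 241, 240, 241, 240, 237, 238, 242, 240, 239, 239, 239, 239, 237, 236, 239, 239, 239, 33, 32, 32, 30, 33, 31, 28, 32, 30, 25, 32, 31, 27, 19, 35, 35, 36, 36, 36, 38, 36, 34, 38]
0.46
```

```bash
python3 - <<'E'
from h import *
o=arm.get_obs();s=arm.snapshot("wrist")
W=Ro.from_euler("z",np.radians(-16.03))
for p in(-3,0,3):
  q=Ro.from_euler("y",p,degrees=True).apply(np.array([(-46,80,-39.),(-46,-80,-39),(-46,30,-39)]))
  print(p,proj(s,W.apply(q)+[514.15,-79.1,69+121],o).round(1).tolist())
g=cv2.cvtColor(s["image"],cv2.COLOR_RGB2GRAY).astype(int)
for x in(200,300,340,450): print(x,g[190:225,x].tolist())
E
```

```text
-3 [[472.7, 164.9], [157.8, 164.7], [374.2, 164.9]]
0 [[475.3, 161.7], [155.1, 161.5], [375.2, 161.7]]
3 [[478.1, 158.7], [152.2, 158.5], [376.3, 158.7]]
200 [86, 84, 81, 86, 85, 72, 78, 88, 84, 83, 83, 84, 83, 117, 235, 251, 251, 251, 251, 251, 250, 250, 251, 251, 251, 250, 251, 251, 250, 250, 249, 248, 248, 249, 249]
300 [134, 116, 103, 89, 58, 46, 33, 16, 24, 19, 12, 25, 18, 24, 21, 25, 22, 23, 22, 26, 30, 25, 26, 25, 22, 21, 20, 21, 17, 27, 21, 21, 28, 19, 17]
340 [86, 86, 84, 85, 84, 84, 89, 87, 85, 87, 86, 89, 85, 86, 84, 84, 87, 88, 90, 87, 88, 86, 86, 86, 85, 87, 84, 86, 86, 87, 86, 87, 87, 86, 86]
450 [86, 85, 84, 82, 84, 86, 85, 86, 82, 85, 84, 83, 82, 84, 232, 251, 251, 251, 250, 251, 250, 251, 251, 250, 251, 251, 251, 250, 250, 251, 250, 251, 251, 251, 250]
```

```bash
python3 - <<'E'
from h import *
s=arm.snapshot("wrist");o=arm.get_obs()
g=cv2.cvtColor(s["image"],cv2.COLOR_RGB2GRAY).astype(int)
for x in(165,285,345,465): print(x,g[135:190,x].tolist())
print(o["tcp_rot"],o["moment"],o["grasp_force"])
E
```

```text
165 [88, 91, 93, 90, 94, 88, 83, 77, 76, 76, 75, 74, 74, 75, 75, 70, 72, 71, 73, 74, 74, 87, 97, 113, 125, 128, 128, 125, 126, 132, 108, 128, 149, 116, 89, 85, 89, 83, 87, 88, 85, 86, 88, 86, 86, 86, 85, 88, 84, 85, 86, 84, 85, 87, 84]
285 [62, 62, 65, 63, 67, 62, 67, 64, 66, 61, 64, 62, 66, 62, 64, 63, 69, 66, 63, 67, 73, 78, 82, 96, 120, 128, 127, 128, 127, 130, 103, 81, 84, 88, 89, 89, 89, 90, 82, 86, 85, 85, 87, 89, 84, 88, 87, 89, 90, 87, 88, 85, 89, 84, 90]
345 [59, 59, 59, 58, 53, 58, 60, 66, 63, 67, 70, 68, 66, 70, 70, 72, 71, 69, 65, 70, 75, 78, 79, 100, 121, 127, 127, 126, 124, 130, 104, 85, 87, 85, 90, 88, 88, 90, 86, 89, 88, 86, 89, 88, 89, 87, 87, 88, 88, 85, 86, 87, 87, 84, 86]
465 [109, 111, 113, 116, 117, 113, 117, 116, 115, 111, 114, 113, 112, 110, 108, 106, 109, 114, 110, 100, 96, 111, 115, 107, 119, 126, 128, 125, 125, 243, 208, 123, 145, 160, 121, 86, 86, 85, 86, 86, 83, 84, 89, 84, 86, 87, 86, 83, 83, 84, 82, 85, 88, 85, 85]
[-1.79999706e+02  1.87774259e-03  1.63969035e+02] [ 0.03417038 -0.05258916  0.04429693] 45.000076331198215
```

```bash
python3 -c "
from bench import arm
print(arm.job_done())"
```

```text
the job is handed in; nothing more can be done
None
```

Both covers are clicked shut, and the carrier is held by its handle, level and still, about 12 cm above the worktop; I handed the job in at about 22 s, and I did not re-check the other items after the lift.

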